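# Re-seat the turned drying-dish lid edge-first and bolt it

## Task

The lid of the small parts drying dish went back on turned, so its keeper misses the bolt, and the lamp above leaves no room to lift it off. Raise the lid by its fin, edge first, about 15 mm so that the fin side is just clear of the dish rim while the far edge stays resting on the dish; keep it so for a second, turn it until the keeper faces the bolt, set it back down flat and centred, and then push the bolt fully home through the keeper. Do not bump the lamp or disturb the other things.

Things in the scene. Friction and masses are not known exactly. Their poses are not given: they have to be found in the camera images.
- station: Fixed drying station: grey base plate 8 mm thick with a round white dish. Origin: on the desk under the dish centre; x points from the fin side to the lamp post (about to the robot's left), y towards the bolt (about towards the robot). Plate: x -92 to +84, y -66 to +148 mm. Dish: outer radius 45.5, rim 30 mm above the desk. Bolt guides 24 mm wide, 54 mm high at x 0, y 60 to 74 and 128 to 140 mm.
- lid: Loose round lid, clear with blue skirt, 80 to 170 g. Origin: centre of the skirt's lower edge, 22 mm above the desk when seated; z up. Skirt radius 52 outside, 48 inside (2.5 mm play on the dish). Disc underside, resting on the rim, at z +8, top +12 mm. It starts flat on the dish but turned 0.15 to 0.35 rad counter-clockwise against the station; right when its axes match the station's.
- lid_front (a point): Point on the lower edge of the lid's skirt on the fin side (lid frame -50, 0, 0 mm); 22 mm above the desk when seated.
- lid_back (a point): Point on the lower edge of the lid's skirt opposite the fin (lid frame +50, 0, 0 mm); 22 mm above the desk when seated.
- bolt (a joint): Travel of the bolt (m): 0 drawn back, 0.034 fully home at its stop; it slides towards the dish (station -y). It starts at 0 to 0.006, stays where it is left, and takes 2 to 4 N to slide.
- bolt_knob (a point): Top centre of the upright brass knob of the bolt: 12 mm diameter, free from 47 to 78 mm above the desk. With the bolt drawn back it is at station x 0, y +118 mm; home, at y +84 mm. Pinch it, or push it on its +y side.
- bolt_tip (a point): Centre of the bolt's tip: 8 mm round steel rod, axis along station y, 42 mm above the desk. Drawn back at station y +58 mm, home at y +24 mm, that is past the keeper of a well seated lid.
- lamp: White lamp over the dish, origin and axes as the station's; not to be bumped. Head: x -54 to +14, y -28 to +28, 133 to 157 mm above the desk, arm on top to 164; post at x +70, y 0, radius 6. A gripper pointing straight down at the fin would hit it; one leaning back 25 to 45 degrees from vertical, fingers pointing down and towards the dish, clears it.
- plug: Bystander: loose black round plug, 22 mm wide, 9 mm tall, on the plate behind the dish.
- block: Bystander: loose ground gauge block 9 x 30 x 8 mm on the plate, beside the bolt.
- eraser: Bystander: loose eraser 20 x 46 x 12 mm, on the desk.
- bush: Bystander: loose brass bush, 24 mm wide, 15 mm tall, on the desk.
- rule: Bystander: loose steel rule 18 x 165 x 10 mm, on the desk.
- lid_fin (a point): Top centre of the lid's handle, an upright blue fin on the lid's -x side: lid frame x -85 to -49, z -2 to +26 mm, 10 mm thick in y. Pinch it across its thickness. This point: (-67, 0, +26) mm, 48 mm above the desk when seated. The lid pivots on the far side of the dish rim.
- lid_keeper (a point): Centre of the keeper's opening: a steel hoop standing on the lid at lid frame x 0, y +33 mm, 6 mm thick in y; the opening is 20 mm wide in x and runs from z +12 to +29 mm, the hoop's top is at +33 mm.

How it is judged:
By the outcome, as a careful person would: the job done as asked, in the order asked, and still so for the second after the job is handed in, with the robot touching nothing.
It also fails if it takes over 58 s, if anything falls off the work surface, if the arm or the gripper's body presses on something with over 40 N, if the wrist force passes 120 N, or if a joint passes its speed limit or range.

## Robot

A 6-joint arm with a two-finger parallel gripper is mounted at the origin on a cart in front of the work surface, level with it; the furniture and walls round the work are solid. World frame = base frame: x ahead of the robot, y to its left, z up, the work surface at z = 0. Lengths are in mm, angles in degrees, forces in N, time in s.
With the tool pointing down it reaches from about 325 to 775 mm from the base axis. Payload 5.5 kg.
Tool frame: the origin (TCP) lies on the centre line of the jaws, within the pads' length; the fingertips stand 19 mm ahead of it and the grasp point (between the pads) is the TCP; x points along the fingers, z is the direction in which the jaws open and shut, and the axes are right-handed (so a half turn about x gives the same grasp; the last joint's range is limited). The gripper opens to 85 mm and grips with 20 to 120 N. Pads are 22 mm wide; open, the fingers measure 114 mm over their backs; the gripper's body (76 mm by 85 mm) begins 54 mm behind the grasp point. The pads swing forward as they close: fully open they stand 13 mm farther back than shut.
Start: joints at [73.012, 5.22, 70.514, -0, 104.267, -3.249], TCP at [142.509, 582.845, 250.275] pointing down, gripper open.
Joint ranges: [-164.24, 164.24], [-49.07, 125.15], [9.68, 141.18], [-86.29, 266.29], [3.28, 154.24], [-151.56, 151.56]. Speed limits (degrees/s): [147.25, 147.25, 172.46, 180, 180, 180].

## Interface

Orientations are given as a 3x3 rotation matrix whose columns are the frame's x, y, z axes.
In Python, from station import * gives the robot as it stands. Calls block until the motion is done:
- goto(position, orientation): joint-space move of the TCP to a pose.
- movel(position, rot=None, feed=150, threshold=None): straight line of the TCP; rot=None keeps the orientation; feed is the mean speed in mm/s. With threshold (N) it stops when the force on the tool has changed by that much, and returns True; else False.
- movej(angles): joint-space move.
- move_gripper(opening): opening from 0.0 (shut) to 1.0 (fully open); the grip force is fixed at half the most; returns when the fingers have stopped.
- dwell(seconds).
- ik(position, orientation): joint angles nearest the present ones, or None.
- capture(name): name is "scene" or "top"; returns a dict with "color" (420x560x3 uint8, red, green, blue), "fx", "fy", "cx", "cy" (pixels), "k1" (the pictures are not rectified: a ray, as slopes to the right and down, at radius r is drawn at 1 + k1 r^2 times it, then the intrinsics apply), "rvec" (rotation vector, rad) and "tvec" (3), from world to camera coordinates, as OpenCV has them. Camera axes: x right, y down, z forward; pixel columns grow to the right and rows downward; lengths in mm; the calibration is good to about 2 mm. A picture is of the moment at which its call begins. There is no depth.
A pose or a line that the arm cannot do raises PlanningError and nothing moves.
- close_job(): hands the job in, once; it reports no verdict.
Trained networks look in the newest picture that a camera, given by its name, has taken for a name from the list of things; names that differ only in an ending like _2 or _b are one class to them, and where a whole thing is asked for, a point or a joint stands for the part that bears it (a point fixed in the world has none). Each returns a list of dicts, best first, with "conf" (0 to 1); they miss things now and then, are a little off and sometimes report something else, mostly with a low value. They report only what shows in the picture. A call takes as long as a camera call.
- look_for(camera, thing): "point" ([column, row] in pixels, amid what is visible of it).
- cut_out(camera, thing): "pixels" (420x560 bool, what is visible of it) and "point" ([column, row] in pixels, amid what is visible of it).
- mark_of(camera, thing): "point" ([column, row] in pixels: a listed point, or the origin of a listed thing).
Readings, each from a call of its own:
- current_clock(): time.
- current_joint_positions(): joint angles.
- current_joint_vel(): joint speeds.
- current_joint_efforts(): joint torques, N m.
- current_eef_pos(): TCP position.
- current_orientation(): TCP orientation.
- current_force(): force on the tool from outside, world axes, zero at the start.
- current_moment(): the same for the moment, N m.
- current_grip_width(): opening from 0.0 (shut) to 1.0 (fully open).
Only numpy, scipy, OpenCV 4.12 (cv2) and the standard library are available. Lean on these libraries where they do the work, as an engineer would, in place of code of your own. Each camera call takes 0.05 s, during which the arm holds its last target.

## Working session

There is one attempt and no reset: what is moved stays moved. The work goes in short steps, each a Python script; the robot and the scene stay as the last script left them, time stands still between calls to the robot, and variables do not carry over. Pictures are saved under pics/ and viewed, and the job is handed in when it is done.

```bash
ls; mkdir -p pics; python3 - <<'E'
from station import *
import cv2
print(current_clock(), current_eef_pos(), current_orientation(), current_grip_width())
for n in ("scene","top"):
    c=capture(n); cv2.imwrite(f"pics/{n}0.png",c["color"][:,:,::-1])
    print(n,{k:c[k] for k in c if k!="color"})
    for t in ("station","lid","lid_front","lid_back","lid_fin","lid_keeper","bolt_knob","bolt_tip","lamp","plug","block","eraser","bush","rule"):
        r=mark_of(n,t); print(t,[(x["point"],round(x["conf"],2)) for x in r[:2]])
print(current_clock())
E
```

```text
pics
0.0 [142.43006521 582.58356976 249.11728958] [[-5.84121213e-04 -9.71388737e-01  2.37494378e-01]
 [-1.94388901e-03  2.37495073e-01  9.71386798e-01]
 [-9.99997940e-01  1.05744924e-04 -2.02699780e-03]] 1.000392990954914
scene {'fx': 399.9261896886089, 'fy': 399.9261896886089, 'cx': 284.2935526033848, 'cy': 209.8639052868726, 'k1': -0.054964164943360816, 'rvec': array([ 1.98863645, -1.18720543,  0.54567026]), 'tvec': array([-261.66878031,  368.83559868,  850.40206473])}
station [([262.3, 214.8], 0.87)]
lid [([260.6, 206.5], 0.98), ([279.3, 209.0], 0.16)]
lid_front [([274.5, 215.2], 0.56)]
lid_back [([247.1, 210.6], 0.79), ([327.4, 253.2], 0.25)]
lid_fin [([280.1, 209.4], 0.93)]
lid_keeper [([260.6, 212.8], 0.69), ([279.1, 206.6], 0.34)]
bolt_knob [([242.6, 219.6], 0.67)]
bolt_tip [([249.8, 216.2], 0.48)]
lamp [([249.2, 201.5], 0.15)]
plug [([248.2, 202.5], 0.49)]
block [([268.4, 237.1], 0.38)]
eraser [([180.0, 232.7], 0.6)]
bush [([329.0, 252.2], 0.54), ([251.5, 204.4], 0.22)]
rule [([396.1, 244.7], 0.58)]
top {'fx': 402.3753875505352, 'fy': 402.3753875505352, 'cx': 279.51139678020274, 'cy': 210.82714801503136, 'k1': -0.09133594019712903, 'rvec': array([ 2.16252245, -2.20283278,  0.01699585]), 'tvec': array([  8.08831515, 529.20074201, 949.06498102])}
station [([167.2, 272.9], 0.67), ([237.1, 195.8], 0.59)]
lid [([236.3, 197.2], 0.81)]
lid_front [([257.3, 191.3], 0.91)]
lid_back [([218.2, 202.8], 0.72)]
lid_fin [([261.3, 185.1], 0.88)]
lid_keeper [([240.4, 207.2], 0.74)]
bolt_knob [([237.2, 244.0], 0.6)]
bolt_tip [([237.3, 220.8], 0.46), ([235.7, 196.0], 0.23)]
lamp [([234.5, 196.8], 0.89)]
plug [([208.2, 179.7], 0.49)]
block []
eraser [([165.7, 272.0], 0.5), ([238.2, 244.4], 0.24)]
bush [([342.0, 205.8], 0.63), ([215.9, 203.8], 0.32)]
rule [([407.0, 158.6], 0.62)]
1.5
```

```bash
python3 - <<'E'
import cv2
a=cv2.imread("pics/scene0.png");b=cv2.imread("pics/top0.png")
cv2.imwrite("pics/scene0z.png",cv2.resize(a[130:280,150:350],None,fx=4,fy=4,interpolation=cv2.INTER_CUBIC))
cv2.imwrite("pics/top0z.png",cv2.resize(b[140:290,150:350],None,fx=4,fy=4,interpolation=cv2.INTER_CUBIC))
E
```

```text
(no output)
```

View pics/scene0.png

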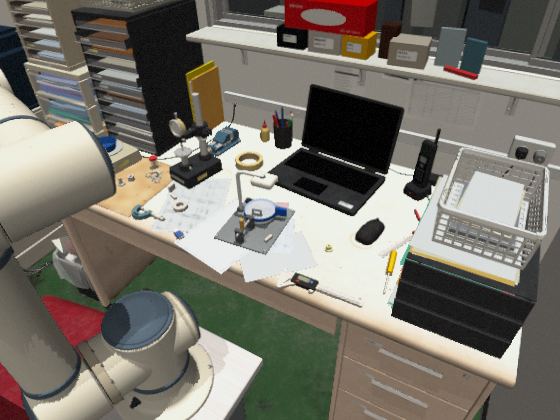

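View pics/top0.png

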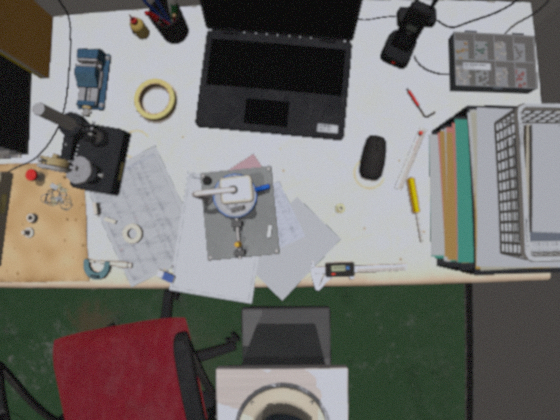

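```bash
echo
```

```text
(no output)
```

View pics/scene0z.png

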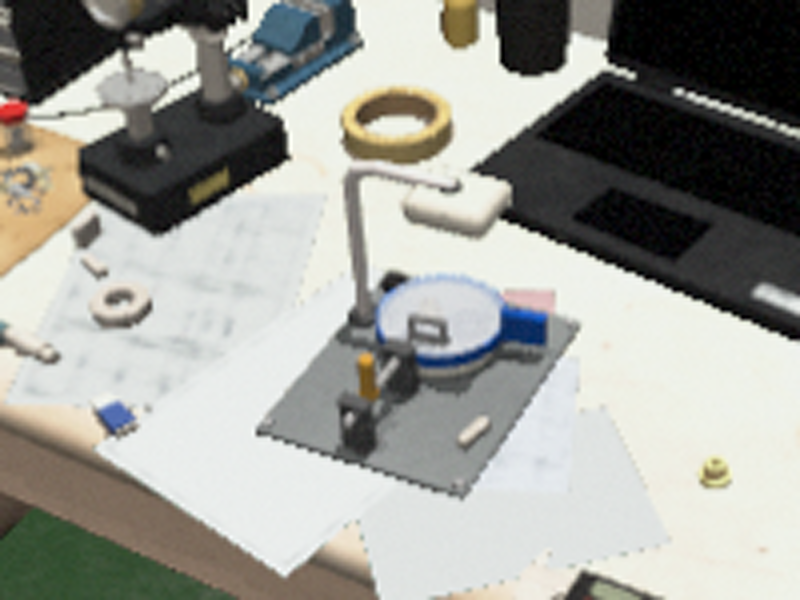

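View pics/top0z.png

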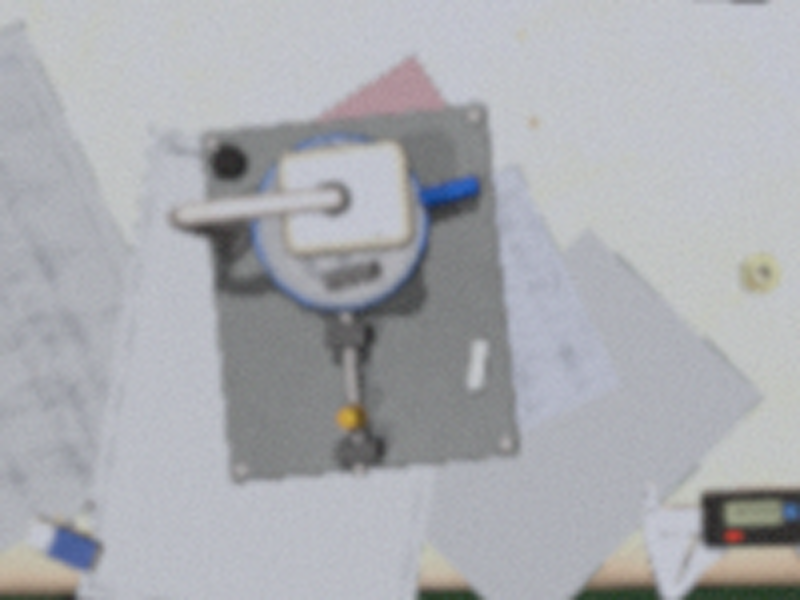

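```bash
cat > h.py <<'E'
import numpy as np, cv2
CAM={'scene':dict(f=399.9261896886089,c=(284.2935526033848,209.8639052868726),k=-0.054964164943360816,r=[1.98863645,-1.18720543,0.54567026],t=[-261.66878031,368.83559868,850.40206473]),
'top':dict(f=402.3753875505352,c=(279.51139678020274,210.82714801503136),k=-0.09133594019712903,r=[2.16252245,-2.20283278,0.01699585],t=[8.08831515,529.20074201,949.06498102])}
def proj(n,P):
    c=CAM[n];K=np.array([[c['f'],0,c['c'][0]],[0,c['f'],c['c'][1]],[0,0,1.]])
    return cv2.projectPoints(np.asarray(P,float).reshape(-1,1,3),np.array(c['r'],float),np.array(c['t'],float),K,np.array([c['k'],0,0,0,0.]))[0].reshape(-1,2)
def ray_at_z(n,uv,z):
    c=CAM[n];K=np.array([[c['f'],0,c['c'][0]],[0,c['f'],c['c'][1]],[0,0,1.]])
    p=cv2.undistortPoints(np.array(uv,float).reshape(-1,1,2),K,np.array([c['k'],0,0,0,0.])).reshape(2)
    R=cv2.Rodrigues(np.array(c['r'],float))[0];C=-R.T@np.array(c['t']);d=R.T@np.array([p[0],p[1],1])
    return C+d*(z-C[2])/d[2]
def S2W(s,P):  # station pose s=(x,y,yaw)
    P=np.atleast_2d(np.asarray(P,float));c,q=np.cos(s[2]),np.sin(s[2])
    return np.c_[s[0]+c*P[:,0]-q*P[:,1], s[1]+q*P[:,0]+c*P[:,1], P[:,2]]
E
cat > fit.py <<'E'
from h import *
from scipy.optimize import least_squares
img={n:cv2.GaussianBlur(cv2.cvtColor(cv2.imread(f"pics/{n}0.png"),cv2.COLOR_BGR2GRAY),(0,0),0.8).astype(float) for n in('scene','top')}
cor=dict(a=(-92,-66,8),b=(84,-66,8),c=(84,148,8),d=(-92,148,8))
obs=[('top','b',205,133),('top','a',485,103),('top','d',518,452),('top','c',233,482),('scene','a',578,325),('scene','c',258,432),('scene','d',465,495)]
ob=[(n,cor[k],np.array([u/4+150-.375,v/4+(140 if n=='top' else 130)-.375])) for n,k,u,v in obs]
def res(s,names=('top','scene')):
    return np.concatenate([proj(n,S2W(s,P))[0]-o for n,P,o in ob if n in names])
s0=least_squares(res,[500,100,1.5]).x
for nm in (('top',),('scene',),('top','scene')):
    r=least_squares(res,s0,args=(nm,)); print(nm,r.x[:2],np.degrees(r.x[2]),np.abs(r.fun).max())
# edge refinement
edges=dict(top=['ab','bc','cd','da'],scene=['da','cd','bc'])
def sub(n,uv): return cv2.remap(img[n].astype(np.float32),uv[:,0].astype(np.float32).reshape(1,-1),uv[:,1].astype(np.float32).reshape(1,-1),cv2.INTER_CUBIC)[0]
def refine(s,names):
    for it in range(8):
        cons=[]
        for n in names:
            for e in edges[n]:
                A,B=np.array(cor[e[0]],float),np.array(cor[e[1]],float)
                z=8
                for t in np.linspace(.06,.94,40):
                    P=A+(B-A)*t; uv=proj(n,S2W(s,[P,P+(B-A)*.02]));d=uv[1]-uv[0];nn=np.array([-d[1],d[0]])/np.linalg.norm(d)
                    k=np.arange(-3.5,3.51,.25);g=np.abs(np.gradient(sub(n,uv[0]+k[:,None]*nn)))
                    i=g.argmax()
                    if 2<i<len(k)-3 and g[i]>3:
                        w=g[i-2:i+3];cons.append((n,P,nn,uv[0]+nn*(k[i-2:i+3]@w/w.sum())))
        f=lambda s:np.array([(proj(n,S2W(s,P))[0]-o)@nn for n,P,nn,o in cons])
        r=least_squares(f,s,loss='soft_l1',f_scale=.3);s=r.x
    return s,np.median(np.abs(f(s))),len(cons)
for nm in (('top',),('scene',),('top','scene')):
    s,m,k=refine(s0,nm);print('edge',nm,s[:2],np.degrees(s[2]),m,k)
for nm,t,P,uv in [('top','knob',(0,0,78),(237.2,244)),('scene','knob',(0,0,78),(242.6,219.6)),('top','fin',(0,0,48),(261.3,185.1)),('scene','fin',(0,0,48),(280.1,209.4)),('top','keeper',0,(240.4,207.2))]:
    z=P[2] if P else 42.5
    w=ray_at_z(nm,uv,z);c,q=np.cos(s[2]),np.sin(s[2]);d=w[:2]-s[:2]
    print(nm,t,w,'station',c*d[0]+q*d[1],-q*d[0]+c*d[1])
np.save('s.npy',s)
E
python3 fit.py
```

```text
('top',) [567.7978043  102.34443244] 94.53699547623754 1.1624222849318926
('scene',) [566.41757729  98.84494311] 95.22612182989877 1.2376843012406766
('top', 'scene') [567.80136279 101.38551377] 94.78387589993149 1.8609793020177108
edge ('top',) [567.4738744  102.77637803] 94.61804398674846 0.2637860370590608 138
edge ('scene',) [564.05368069  97.34430932] 94.31835883889576 0.2113440782733125 118
edge ('top', 'scene') [566.96340294 101.58346475] 94.58756371940797 0.7451085366610506 256
top knob [454.01136285  91.94213555  78.        ] station -0.5762467319504907 113.3613096682922
scene knob [455.82736896  85.79035214  78.        ] station -6.8535702795945515 112.04315699766286
top fin [587.93467619  38.28830865  48.        ] station -64.76971131274912 -15.841577692515461
scene fin [577.73920012  31.9103868   48.        ] station -70.31173962064969 -5.168642692176701
top keeper [538.03314759  88.18064367  42.5       ] station -11.045965853142178 29.909562447874016
```

```bash
cat > ov.py <<'E'
from h import *
import sys
def lidpts(P,yaw,off=(0,0)):  # lid->station, seated
    P=np.atleast_2d(np.asarray(P,float));c,q=np.cos(yaw),np.sin(yaw)
    return np.c_[off[0]+c*P[:,0]-q*P[:,1],off[1]+q*P[:,0]+c*P[:,1],P[:,2]+22]
def overlay(n,im,s,yaw,org,sz=(200,150),off=(0,0),bolt=0.005):
    z=4;o=cv2.resize(im[org[1]:org[1]+sz[1],org[0]:org[0]+sz[0]],None,fx=z,fy=z,interpolation=cv2.INTER_CUBIC)
    def pl(P,col,cl=True):
        uv=(proj(n,S2W(s,P))-org+.5)*z-.5
        cv2.polylines(o,[np.round(uv).astype(int).reshape(-1,1,2)],cl,col,1,cv2.LINE_AA)
    t=np.linspace(0,2*np.pi,60)
    pl([(-92,-66,8),(84,-66,8),(84,148,8),(-92,148,8)],(0,255,0))
    pl(np.c_[45.5*np.cos(t),45.5*np.sin(t),0*t+8],(0,200,0))
    L=lambda P:lidpts(P,yaw,off)
    pl(L(np.c_[52*np.cos(t),52*np.sin(t),0*t+12]),(0,0,255))
    pl(L([(-85,-5,26),(-49,-5,26),(-49,5,26),(-85,5,26)]),(0,255,255))
    pl(L([(-85,-5,-2),(-85,-5,26),(-85,5,26),(-85,5,-2)]),(0,255,255))
    pl(L([(-10,33,12),(-10,33,29),(10,33,29),(10,33,12)]),(255,0,255))
    ky=118-bolt*1000
    pl(np.c_[6*np.cos(t),6*np.sin(t)+ky,0*t+78],(255,255,0))
    for y in(60,128): pl([(-12,y,54),(12,y,54),(12,y+(14 if y==60 else 12),54),(-12,y+(14 if y==60 else 12),54)],(255,128,0))
    pl([(-54,-28,157),(14,-28,157),(14,28,157),(-54,28,157)],(255,0,0))
    return o
if __name__=="__main__":
    s=np.array([float(a) for a in sys.argv[1:3]]+[np.radians(float(sys.argv[3]))]);yaw=float(sys.argv[4])
    for n,org in(('top',(150,140)),('scene',(150,130))):
        cv2.imwrite(f"pics/ov_{n}_{sys.argv[5]}.png",overlay(n,cv2.imread(f"pics/{n}0.png"),s,yaw,np.array(org)))
E
python3 ov.py 567.3 102.5 94.6 0.24 a
```

```text
(no output)
```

View pics/ov_top_a.png

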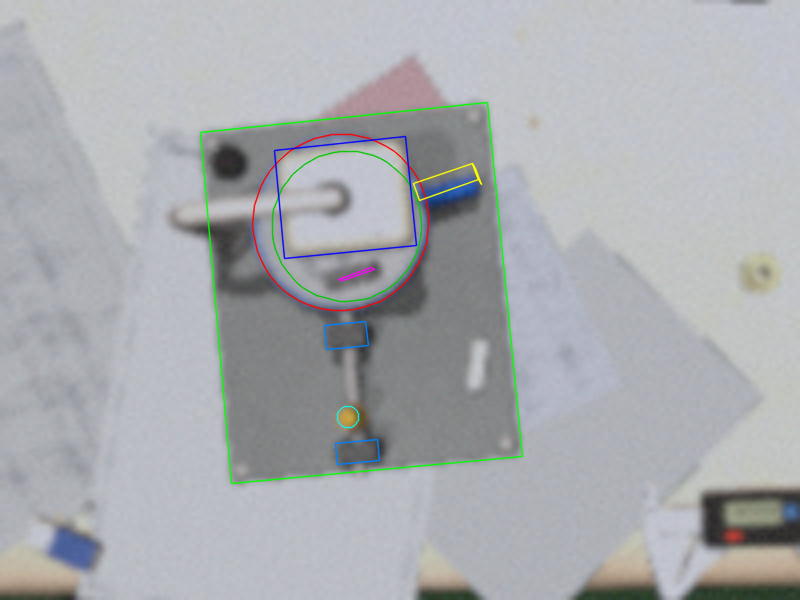

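View pics/ov_scene_a.png

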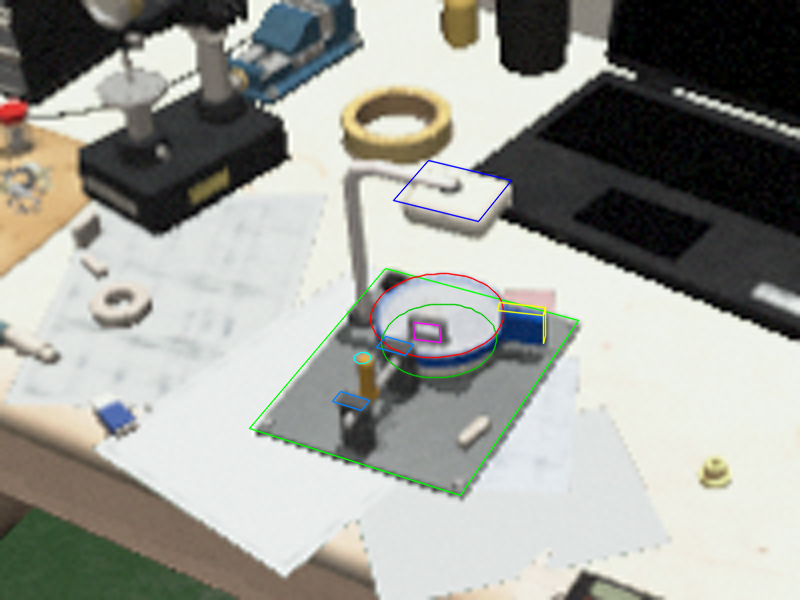

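```bash
cat > yaw.py <<'E'
from ov import *
from scipy.optimize import minimize
def blue(im):
    h=cv2.cvtColor(im,cv2.COLOR_BGR2HSV);return ((h[...,0]>100)&(h[...,0]<130)&(h[...,1]>110)).astype(float)
def fit(n,im,s,win):
    x0,y0,x1,y1=win;z=8
    m=blue(cv2.resize(im[y0:y1,x0:x1],None,fx=z,fy=z,interpolation=cv2.INTER_CUBIC))
    box=[(x,y,zz) for x in(-85,-52) for y in(-5,5) for zz in(-2,26)]
    t=np.linspace(0,2*np.pi,90)
    def ras(p):
        o=np.zeros(m.shape,np.uint8)
        f=lambda P:np.round(((proj(n,S2W(s,lidpts(P,p[0],p[1:])))-(x0,y0)+.5)*z-.5)).astype(np.int32)
        cv2.fillConvexPoly(o,cv2.convexHull(f(box)),1)
        cyl=np.r_[f(np.c_[52*np.cos(t),52*np.sin(t),0*t]),f(np.c_[52*np.cos(t),52*np.sin(t),0*t+12])]
        cv2.fillConvexPoly(o,cv2.convexHull(cyl),0)
        return o
    mm=m.copy()
    best=[]
    for yw in np.arange(.05,.40,.01):
        for dx in np.arange(-3,3.1,1):
          for dy in np.arange(-3,3.1,1):
            o=ras((yw,dx,dy));best.append((np.minimum(o,mm).sum()/np.maximum(o,mm).sum(),round(yw,3),dx,dy))
    best.sort(reverse=True);return best[:8],m
if __name__=="__main__":
    for n,s,win in(('top',(567.4,102.7,np.radians(94.6)),(258,180,275,196)),('scene',(564.9,98.1,np.radians(94.6)),(279,203,290,220))):
        b,m=fit(n,cv2.imread(f"pics/{n}0.png"),s,win);print(n,m.mean(),b)
E
python3 yaw.py; python3 ov.py 567.0 101.7 94.6 0.17 b
```

```text
top 0.21266084558823528 [(np.float64(0.8559518295507179), np.float64(0.11), np.float64(2.0), np.float64(-3.0)), (np.float64(0.8503918856615952), np.float64(0.13), np.float64(2.0), np.float64(-2.0)), (np.float64(0.8450902273259902), np.float64(0.12), np.float64(3.0), np.float64(-2.0)), (np.float64(0.8434482758620689), np.float64(0.16), np.float64(2.0), np.float64(0.0)), (np.float64(0.8420809248554914), np.float64(0.17), np.float64(2.0), np.float64(1.0)), (np.float64(0.8412662263721248), np.float64(0.12), np.float64(2.0), np.float64(-3.0)), (np.float64(0.8403810408921933), np.float64(0.13), np.float64(3.0), np.float64(-2.0)), (np.float64(0.8403207331042383), np.float64(0.14), np.float64(2.0), np.float64(-2.0))]
scene 0.3161764705882353 [(np.float64(0.8778769375293565), np.float64(0.22), np.float64(3.0), np.float64(1.0)), (np.float64(0.8744700894959963), np.float64(0.23), np.float64(3.0), np.float64(2.0)), (np.float64(0.8733910601450972), np.float64(0.26), np.float64(3.0), np.float64(2.0)), (np.float64(0.8732659299318128), np.float64(0.21), np.float64(3.0), np.float64(1.0)), (np.float64(0.872150411280846), np.float64(0.27), np.float64(3.0), np.float64(3.0)), (np.float64(0.8719257540603248), np.float64(0.22), np.float64(3.0), np.float64(0.0)), (np.float64(0.8711872360394182), np.float64(0.25), np.float64(3.0), np.float64(2.0)), (np.float64(0.8704952336665892), np.float64(0.21), np.float64(3.0), np.float64(0.0))]
```

View pics/ov_top_b.png

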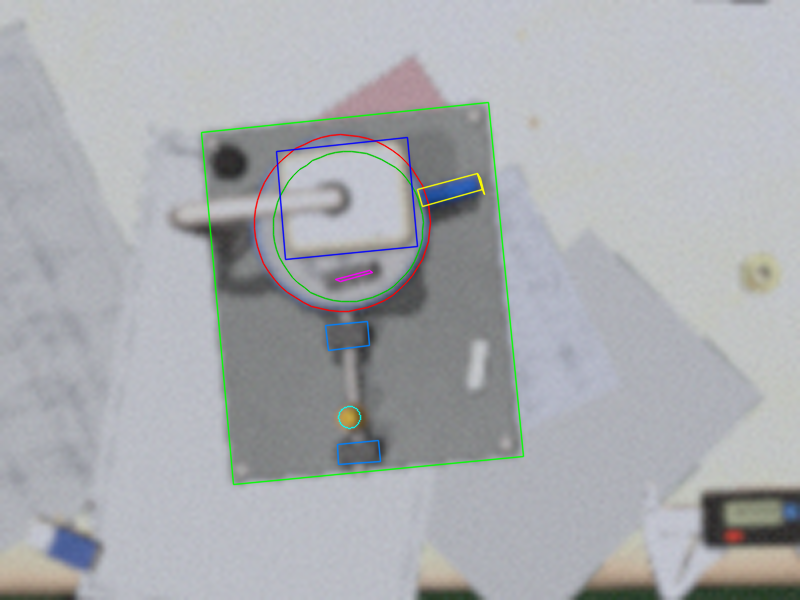

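```bash
cat > m.py <<'E'
from h import *
from station import *
s=np.array([567.0,101.4,np.radians(94.6)]); A=np.radians(37); G=np.array([-75.,0,17.]); PIV=np.array([45.5,0,8.])
SG=1
def Rz(a): c,q=np.cos(a),np.sin(a);return np.array([[c,-q,0],[q,c,0],[0,0,1.]])
def Ry(a): c,q=np.cos(a),np.sin(a);return np.array([[c,0,q],[0,1,0],[-q,0,c]])
def Rt(sg=None):
    sg=sg or SG
    x=np.array([np.sin(A),0,-np.cos(A)]);z=np.array([0,sg*1.,0]);return np.c_[x,np.cross(z,x),z]
def pose(yaw,th=0.,off=(0,0,0),sg=None,back=0.):
    """TCP pose when lid has yaw/tilt in station, off = extra offset in lid-yaw frame"""
    R=Rz(yaw)@Ry(th); p=Rz(yaw)@(PIV+Ry(th)@(G-PIV)+np.array(off))+np.array([0,0,22.])
    W=Rz(s[2]); Rw=W@R@Rt(sg); p=W@p+np.array([s[0],s[1],0]); return p-back*Rw[:,0],Rw
E
python3 - <<'E'
from m import *
for sg in(1,-1):
    for a in ((.17,0,(0,0,0),sg,120),(.17,0,(0,0,0),sg),(0.17,np.radians(9),(0,0,0),sg),(0,np.radians(9),(0,0,0),sg),(0,0,(0,0,0),sg)):
        p,R=pose(*a);q=ik(p,R);print(sg,p.round(1),None if q is None else np.round(q,1))
p,R=pose(.17);print(R.round(3))
E
```

```text
1 [603.5 -41.2 134.8] [-22.2  21.1  70.6  30.9 109.6 148.5]
1 [585.6  28.7  39. ] [-17.1  19.8  82.3  31.2  98.  147.4]
1 [584.9  31.5  57.7] [-13.5  14.5  83.8  24.6  95.2 151.4]
1 [572.8  29.5  57.7] None
1 [573.   26.6  39. ] None
-1 [603.5 -41.2 134.8] [-22.2  21.1  70.6  30.9 109.6 -31.5]
-1 [585.6  28.7  39. ] [-17.1  19.8  82.3  31.2  98.  -32.6]
-1 [584.9  31.5  57.7] [-13.5  14.5  83.8  24.6  95.2 -28.6]
-1 [572.8  29.5  57.7] [-15.    9.2  89.8  26.3  91.  -21.4]
-1 [573.   26.6  39. ] [-19.   13.9  89.4  33.5  92.9 -26.7]
[[-0.149  0.198 -0.969]
 [ 0.583 -0.774 -0.248]
 [-0.799 -0.602  0.   ]]
```

```bash
sed -i 's/^SG=1/SG=-1/' m.py; python3 - <<'E'
from m import *
p,R=pose(.17,back=120)
move_gripper(0.5)
goto(p+[0,0,150],R)
movel(p,feed=250)
p,R=pose(.17,back=45); movel(p,feed=200)
print(current_clock(),current_eef_pos()-p,current_force(),current_grip_width())
for n,o in(("scene",(200,140)),("top",(200,130))):
    c=capture(n)["color"][:,:,::-1]; cv2.imwrite(f"pics/{n}1.png",c)
    z=cv2.resize(c[o[1]:o[1]+100,o[0]:o[0]+130],None,fx=6,fy=6,interpolation=cv2.INTER_CUBIC)
    t,_=pose(.17,back=0)
    Rz_=R
    for P,col in((p,(0,0,255)),(p+19*R[:,0],(0,255,255)),(p+19*R[:,0]+20*R[:,2],(0,255,0)),(p+19*R[:,0]-20*R[:,2],(0,255,0))):
        u=(proj(n,P)[0]-o+.5)*6-.5; cv2.circle(z,tuple(int(v) for v in u),3,col,-1)
    cv2.imwrite(f"pics/{n}1z.png",z)
E
```

```text
6.0083 [ 0.79448636 -0.2678637   1.96241236] [-0.54895864 -0.33612514 -0.25119737] 0.4995963069271392
```

View pics/scene1z.png

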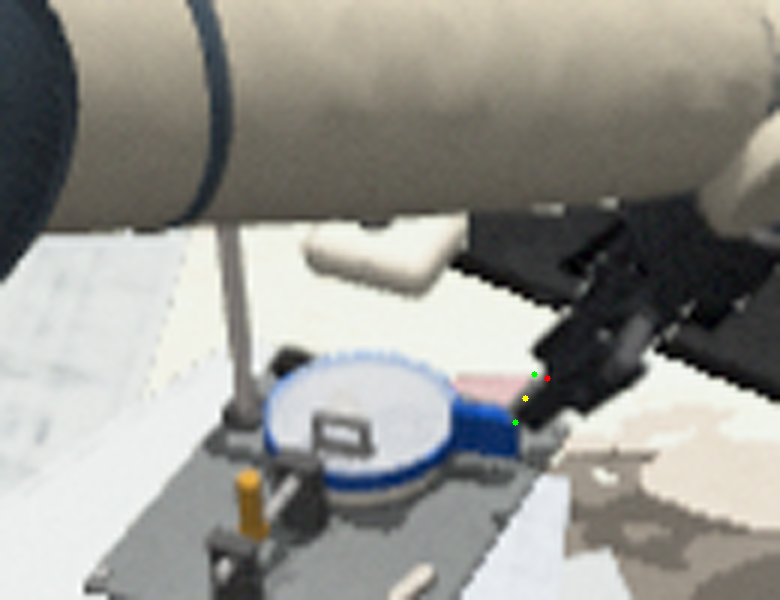

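View pics/top1z.png

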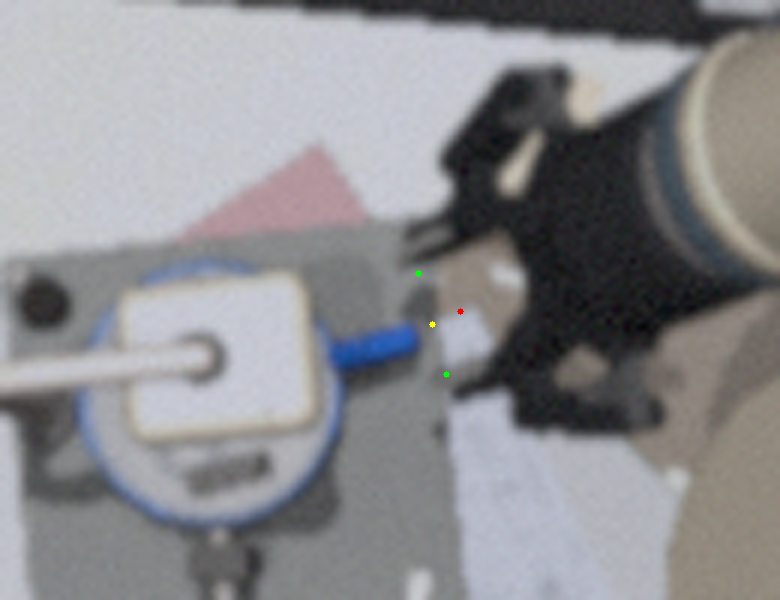

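```bash
python3 - <<'E'
from m import *
p,R=pose(.17,back=45)
dwell(.1); print(current_clock(),current_eef_pos()-p,current_force())
p,R=pose(.17); hit=movel(p,feed=80,threshold=8)
print(hit,current_clock(),current_eef_pos()-p,current_force()); dwell(.1);print(current_eef_pos()-p,(R.T@current_orientation()).round(3))
for n,o in(("scene",(200,140)),("top",(200,130))):
    c=capture(n)["color"][:,:,::-1]
    cv2.imwrite(f"pics/{n}2z.png",cv2.resize(c[o[1]:o[1]+100,o[0]:o[0]+130],None,fx=6,fy=6,interpolation=cv2.INTER_CUBIC))
E
```

```text
6.2083 [ 1.13237056 -1.02709597  1.93078168] [-0.027682    0.07206333  0.40762065]
False 6.9167 [0.00314159 0.14712074 0.04496553] [-0.15973839 -0.06934464 -0.16310294]
[ 0.39221987 -0.2047624   0.5528593 ] [[ 1.     0.001 -0.001]
 [-0.     1.     0.   ]
 [ 0.001 -0.     1.   ]]
```

View pics/scene2z.png

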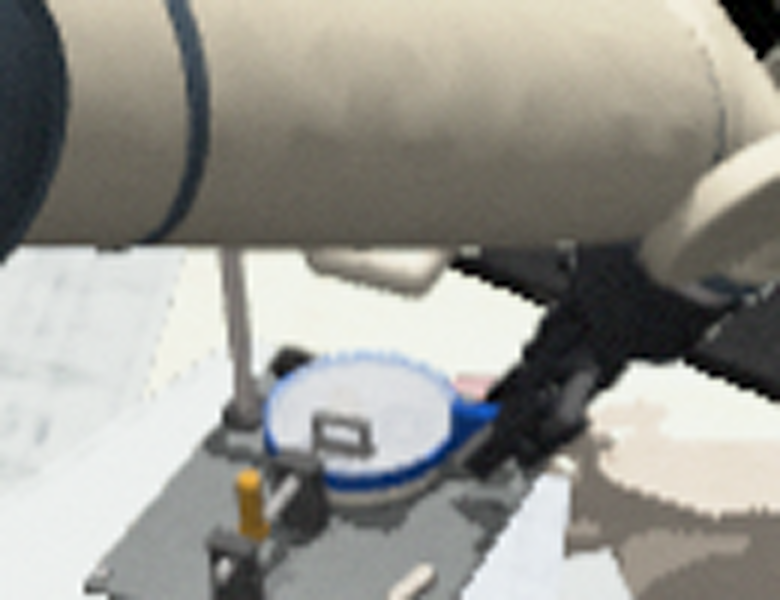

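View pics/top2z.png

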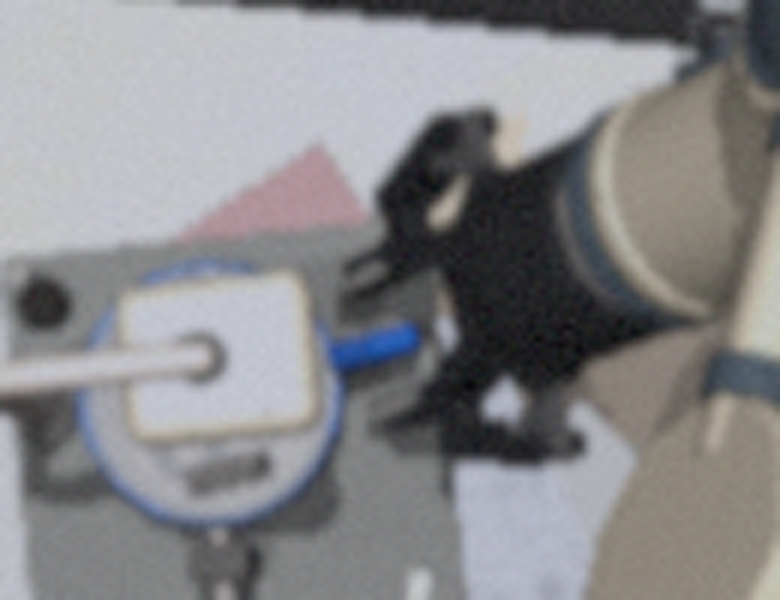

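```bash
python3 - <<'E'
from m import *
p,R=pose(.17); f0=current_force()
move_gripper(0.0); dwell(.15)
print(current_clock(),current_grip_width()*85,current_eef_pos()-p,current_force(),f0,current_moment())
print((R.T@(current_eef_pos()-p)).round(2))
for n,o in(("scene",(200,140)),("top",(200,130))):
    c=capture(n)["color"][:,:,::-1]
    cv2.imwrite(f"pics/{n}3z.png",cv2.resize(c[o[1]:o[1]+100,o[0]:o[0]+130],None,fx=6,fy=6,interpolation=cv2.INTER_CUBIC))
E
```

```text
7.6583 8.865153817358584 [ 0.14730231 -0.11213556  0.28455366] [ 0.7545204  -1.6060031   2.13349926] [0.87736614 0.48246429 0.09192577] [-0.25129288 -0.04453089 -0.02645548]
[-0.31  0.06  0.11]
```

View pics/top3z.png

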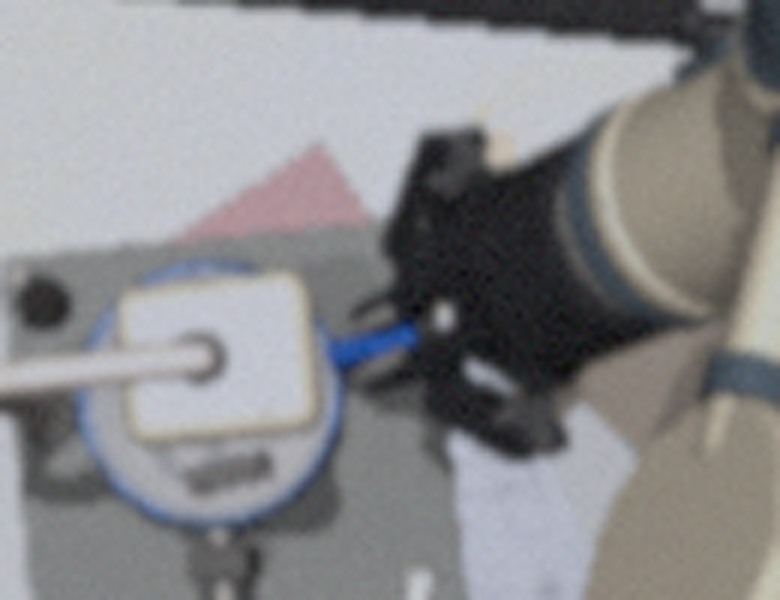

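View pics/scene3z.png

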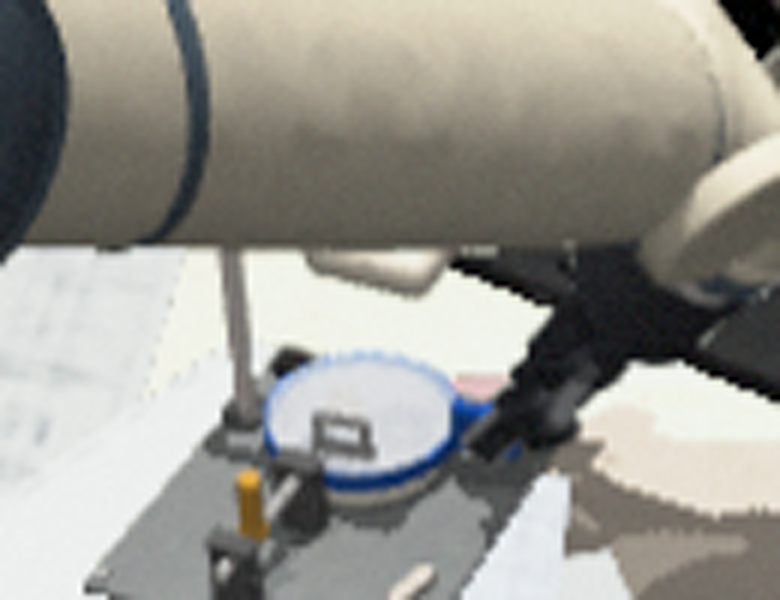

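```bash
cat >> m.py <<'E'
def probe(yaw,th=0.,c=(0,0,0),amp=6,thr=4,feed=15):
    out=[];c=np.array(c,float)
    for ax in(0,1):
        v=[]
        for sg in(1,-1):
            d=np.zeros(3);d[ax]=sg*amp
            p0,R=pose(yaw,th,c);p,_=pose(yaw,th,c+d)
            h=movel(p,feed=feed,threshold=thr);e=current_eef_pos()
            u=(Rz(s[2]+yaw).T@(e-p0))
            f=Rz(s[2]+yaw).T@current_force()
            print('probe',ax,sg,h,u.round(2),f.round(1));v.append(u[ax])
            movel(p0,feed=40)
        out.append(v);c[ax]+=sum(v)/2
        p0,R=pose(yaw,th,c);movel(p0,feed=40)
    print('centre',c,current_clock());return c
E
python3 - <<'E'
from m import *
np.save('c0.npy',probe(.17))
E
```

```text
probe 0 1 True [ 2.34 -0.17  0.29] [-1.7 -0.3  3.1]
probe 0 -1 True [-2.02  0.07  0.2 ] [-0.5  0.4  3.9]
probe 1 1 True [0.37 2.01 0.13] [0.5 1.4 2.6]
probe 1 -1 True [ 0.68 -2.88  0.06] [-0.6  1.4  4.1]
centre [ 0.16029545 -0.4345801   0.        ] 10.4917
```

```bash
python3 - <<'E'
from m import *
c=np.load('c0.npy'); d=Rz(s[2]+.17)@c; s[:2]+=d[:2]; print(s)
src=open('m.py').read().replace("s=np.array([567.0,101.4,",f"s=np.array([{s[0]:.3f},{s[1]:.3f},"); open('m.py','w').write(src)
for t in (3,6,9.2):
    p,R=pose(.17,np.radians(t),(0.5*t/9,0,-.5*t/9)); movel(p,R,feed=25)
dwell(.1)
p,R=pose(.17,np.radians(9.2),(.5,0,-.5))
print(current_clock(),current_eef_pos()-p,current_force(),current_moment(),current_grip_width()*85)
for n,o in(("scene",(200,140)),("top",(200,130))):
    cc=capture(n)["color"][:,:,::-1]
    cv2.imwrite(f"pics/{n}4z.png",cv2.resize(cc[o[1]:o[1]+100,o[0]:o[0]+130],None,fx=6,fy=6,interpolation=cv2.INTER_CUBIC))
dwell(1.0)
print(current_clock(),current_eef_pos()-p,current_force())
E
```

```text
[567.38133736 101.66293784   1.65108147]
11.8083 [-0.13483699  0.11480356 -0.20673167] [-0.52275479 -0.53388232  0.3941217 ] [-0.09235945 -0.03301398 -0.06230513] 8.7802816522306
12.9083 [-0.02975662 -0.01316459 -0.02662759] [-0.52288124  1.45216652  1.20463998]
```

View pics/scene4z.png

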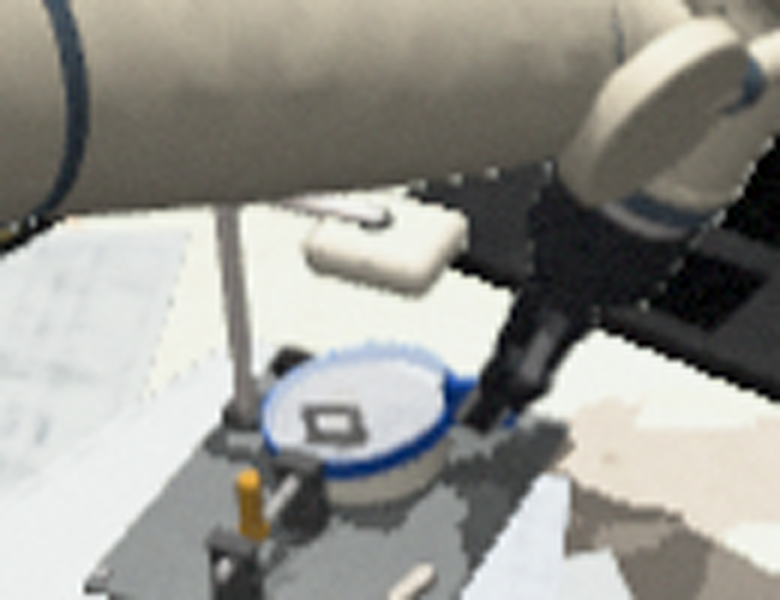

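View pics/top4z.png

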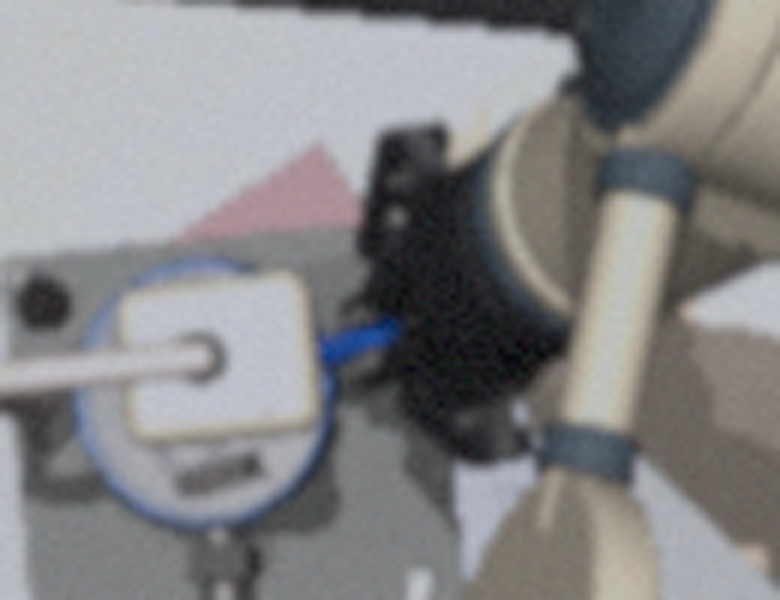

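```bash
python3 - <<'E'
from m import *
th=np.radians(9.2);o=(.5,0,-.5)
for y in (.125,.08,.04,0):
    p,R=pose(y,th,o); movel(p,R,feed=20); print(y,current_force().round(1))
dwell(.15);print(current_clock(),current_eef_pos()-p,current_force())
for n,o in(("scene",(200,140)),("top",(200,130))):
    cc=capture(n)["color"][:,:,::-1]
    cv2.imwrite(f"pics/{n}5z.png",cv2.resize(cc[o[1]:o[1]+100,o[0]:o[0]+130],None,fx=6,fy=6,interpolation=cv2.INTER_CUBIC))
E
```

```text
0.125 [-0.7 -0.2 -0.7]
0.08 [-0.2  1.4 -1.2]
0.04 [ 0.2  0.7 -1.5]
0 [-0.6  0.1 -0.7]
14.2583 [ 0.06681682  0.00437544 -0.01677667] [ 0.46914588  0.25986821 -0.52398365]
```

View pics/scene5z.png

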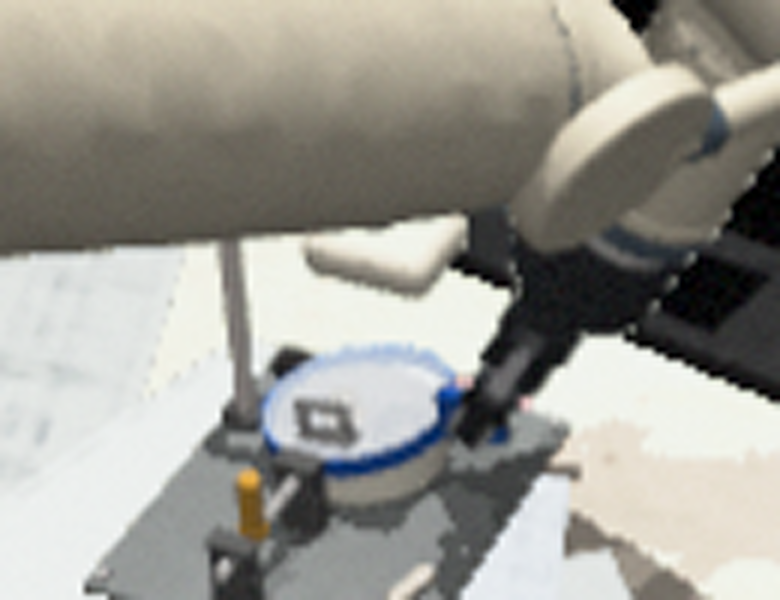

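View pics/top5z.png

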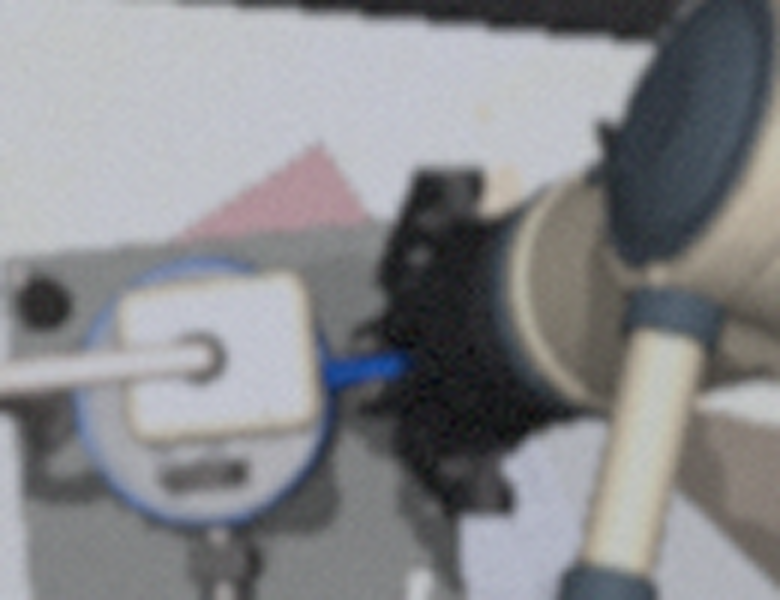

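```bash
python3 - <<'E'
from m import *
for t in (6,3,1,0):
    p,R=pose(0,np.radians(t),(.5*t/9.2,0,-.5*t/9.2)); movel(p,R,feed=25); print(t,current_force().round(1))
dwell(.15);print(current_clock(),(current_eef_pos()-p).round(2),current_force().round(1),current_moment().round(2))
c=probe(0); np.save('c1.npy',c)
dwell(.2);p,R=pose(0,0,c);print(current_clock(),(current_eef_pos()-p).round(2),current_force().round(1))
for n,o in(("scene",(200,140)),("top",(200,130))):
    cc=capture(n)["color"][:,:,::-1]
    cv2.imwrite(f"pics/{n}6z.png",cv2.resize(cc[o[1]:o[1]+100,o[0]:o[0]+130],None,fx=6,fy=6,interpolation=cv2.INTER_CUBIC))
E
```

```text
6 [0.  0.6 0.3]
3 [-0.9  1.1 -0.9]
1 [ 0.2  1.  -0.8]
0 [ 1.  -0.4  1.1]
15.8917 [ 0.18 -0.05  0.19] [ 1.4 -0.3  0.8] [-0.26 -0.19 -0.15]
probe 0 1 True [ 3.24 -0.05  0.16] [-1.7 -0.7  3.8]
probe 0 -1 True [-3.37  0.17  0.03] [-0.9 -0.2  3.3]
probe 1 1 True [ 0.34  3.58 -0.  ] [-0.8 -0.1  2.5]
probe 1 -1 True [ 0.3  -3.71  0.03] [-0.9  0.8  2.9]
centre [-0.06186608 -0.06709292  0.        ] 18.7417
18.9417 [ 0.02 -0.07 -0.03] [ 2.5 -0.4  2.1]
```

View pics/scene6z.png

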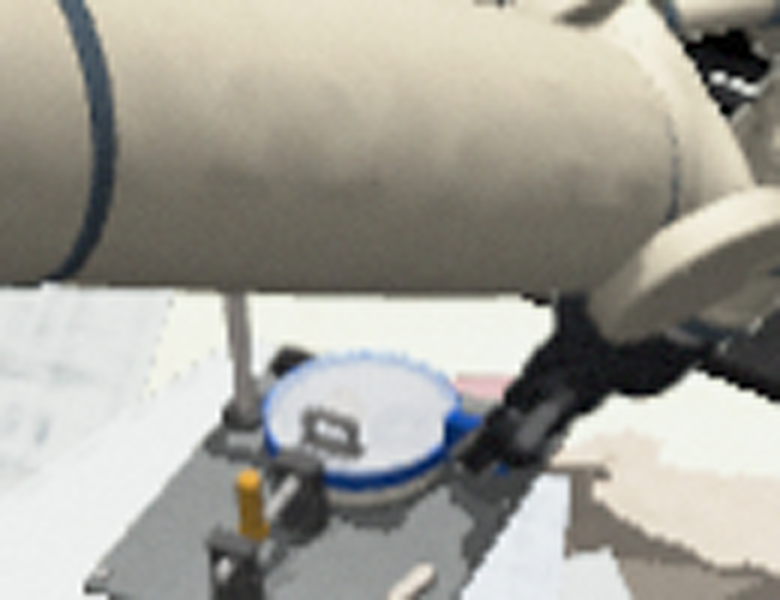

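View pics/top6z.png

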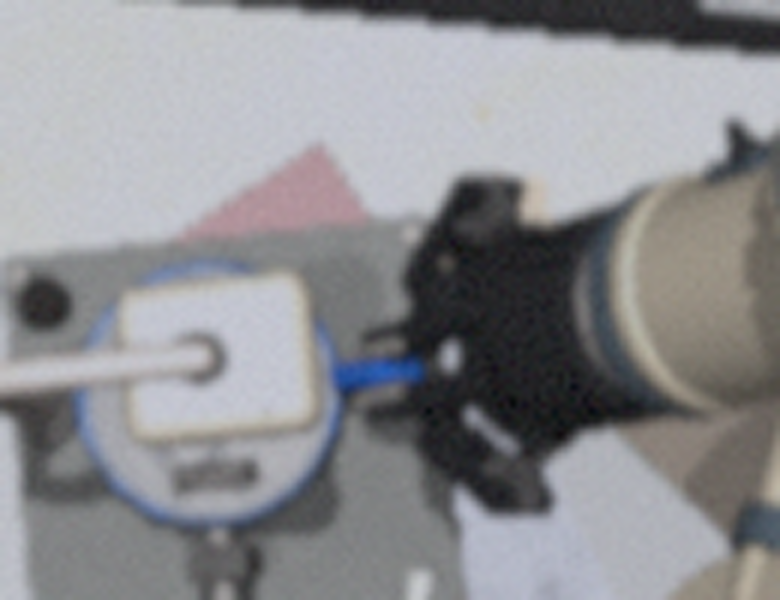

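```bash
python3 - <<'E'
from m import *
c=np.load('c1.npy')
move_gripper(0.5); dwell(.1); print(current_force().round(1),current_grip_width())
p,R=pose(0,0,c,back=45);movel(p,R,feed=100)
p,R=pose(0,0,c,back=130);movel(p,R,feed=200)
goto(p+[-100,-60,180],R)
move_gripper(0.0)
print(current_clock())
import ov
for n,o in(("scene",(150,130)),("top",(150,140))):
    cc=np.ascontiguousarray(capture(n)["color"][:,:,::-1]);cv2.imwrite(f"pics/{n}7.png",cc)
    for t in("lid","lid_fin","lid_keeper","lid_front","lid_back","bolt_knob","bolt_tip"):
        r=mark_of(n,t); print(n,t,[(x["point"],round(x["conf"],2)) for x in r[:1]])
    cv2.imwrite(f"pics/{n}7o.png",ov.overlay(n,cc,s,0,np.array(o)))
    cv2.imwrite(f"pics/{n}7z.png",cv2.resize(cc[o[1]:o[1]+150,o[0]:o[0]+200],None,fx=4,fy=4,interpolation=cv2.INTER_CUBIC))
E
```

```text
[ 0.2 -0.3 -0.6] 0.4996264970221189
22.0917
scene lid [([260.4, 208.8], 0.75)]
scene lid_fin [([277.9, 208.6], 0.88)]
scene lid_keeper [([258.2, 210.9], 0.8)]
scene lid_front [([272.1, 215.8], 0.61)]
scene lid_back [([246.4, 206.2], 0.74)]
scene bolt_knob [([238.9, 217.5], 0.45)]
scene bolt_tip [([250.0, 216.5], 0.65)]
top lid [([234.5, 196.0], 0.88)]
top lid_fin [([263.2, 191.4], 0.6)]
top lid_keeper [([234.2, 208.1], 0.74)]
top lid_front [([254.9, 193.5], 0.6)]
top lid_back [([212.1, 199.1], 0.84)]
top bolt_knob [([238.7, 244.1], 0.68)]
top bolt_tip [([239.0, 218.1], 0.41)]
```

View pics/scene7z.png

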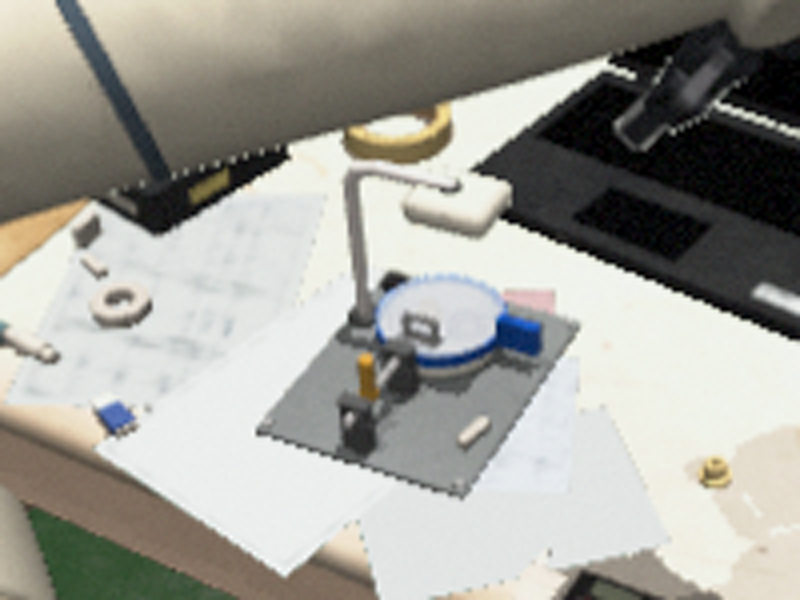

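View pics/top7z.png

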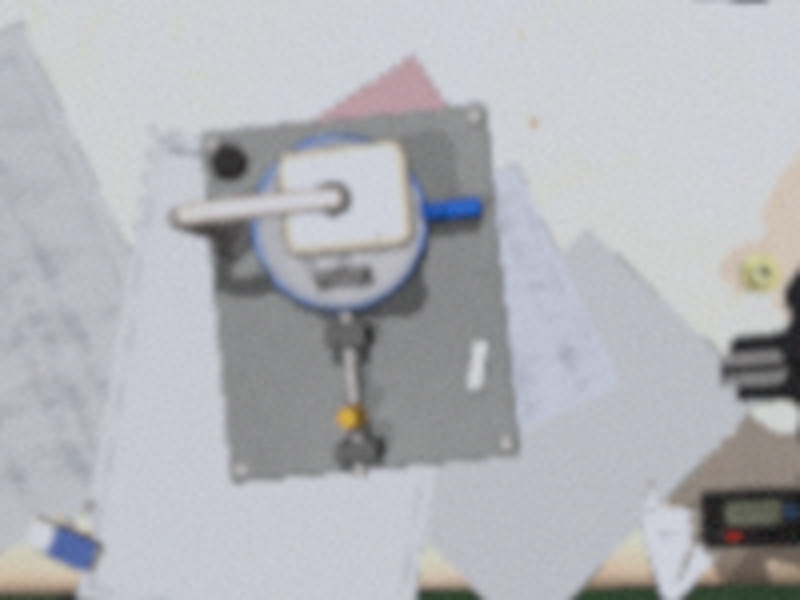

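View pics/top7o.png

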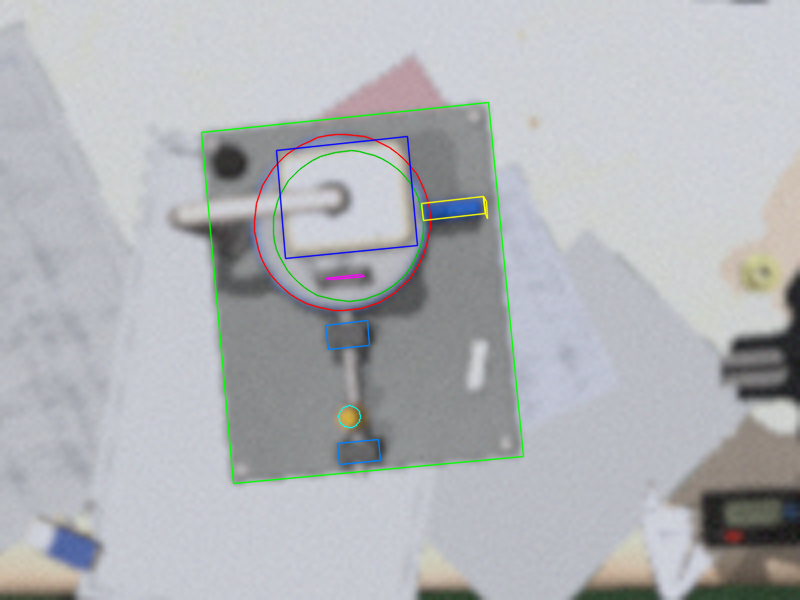

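```bash
cat >> m.py <<'E'
def knobpose(y,z=80.,x=0.,sg=1):
    W=Rz(s[2]);X=np.array([0,0,-1.]);Z=W@np.array([sg*1.,0,0]);return W@np.array([x,y,z])+np.array([s[0],s[1],0]),np.c_[X,np.cross(Z,X),Z]
E
python3 - <<'E'
from m import *
for sg in(1,-1):
    for y in(146,98):
        p,R=knobpose(y,sg=sg);q=ik(p,R);print(sg,p.round(1),None if q is None else np.round(q,1))
print(np.round(current_joint_positions(),1))
E
```

```text
1 [421.9  90.   80. ] [  7.5 -19.9 110.8  -0.   89.1 -87.1]
1 [469.7  93.8  80. ] [  7.2 -11.8 104.2  -0.   87.6 -87.4]
-1 [421.9  90.   80. ] [  7.5 -19.9 110.8  -0.   89.1  92.9]
-1 [469.7  93.8  80. ] [  7.2 -11.8 104.2  -0.   87.6  92.6]
[-34.9   2.4  72.7  34.6 125.1 -24.2]
```

```bash
python3 - <<'E'
from m import *
p,R=knobpose(150,230); goto(p,R)
p,R=knobpose(150); hit=movel(p,R,feed=120,threshold=15); dwell(.2)
print(hit,current_clock(),(current_eef_pos()-p).round(2),current_force().round(1),current_grip_width())
for n,o in(("scene",(200,140)),("top",(200,170))):
    cc=capture(n)["color"][:,:,::-1]
    cv2.imwrite(f"pics/{n}8z.png",cv2.resize(cc[o[1]:o[1]+100,o[0]:o[0]+130],None,fx=6,fy=6,interpolation=cv2.INTER_CUBIC))
E
```

```text
False 25.5167 [0.33 0.06 0.62] [-1.   0.5 -0.1] -0.0014836515770734215
```

View pics/scene8z.png

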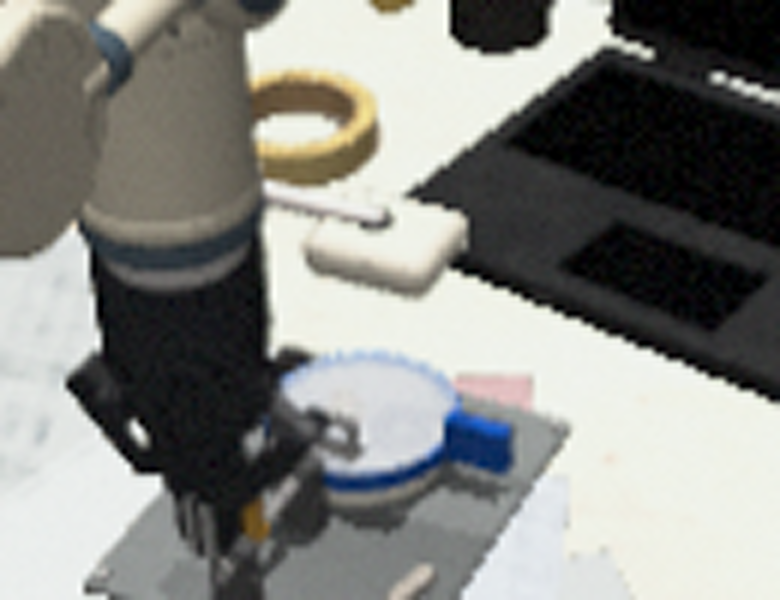

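View pics/top8z.png

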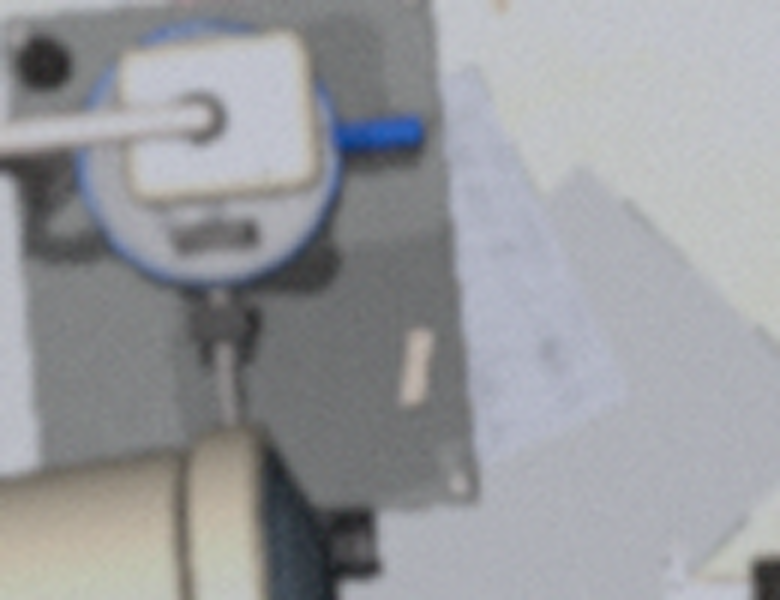

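```bash
python3 - <<'E'
from m import *
W=Rz(s[2])
def rep(h):
    e=W.T@(current_eef_pos()-[s[0],s[1],0]);print(h,round(current_clock(),2),e.round(2),(W.T@current_force()).round(1))
p,R=knobpose(130); rep(movel(p,R,feed=60,threshold=12))
for i in range(3):
    p,R=knobpose(94); h=movel(p,R,feed=25,threshold=14); rep(h)
    e=W.T@(current_eef_pos()-[s[0],s[1],0])
    if e[1]<105: break
dwell(.1);rep(0)
E
```

```text
False 26.1 [-2.0000e-02  1.2996e+02  7.9800e+01] [-0.5  0.2 -0.2]
True 27.22 [-1.0000e-02  1.0096e+02  7.9320e+01] [-0.1  0.7 -0.6]
0 27.32 [-1.0000e-02  1.0126e+02  7.8880e+01] [ 0.1  0.5 -0.1]
```

```bash
python3 - <<'E'
from m import *
W=Rz(s[2])
def rep(h):
    e=W.T@(current_eef_pos()-[s[0],s[1],0]);print(h,round(current_clock(),2),e.round(2),(W.T@current_force()).round(1))
p,R=knobpose(94); rep(movel(p,R,feed=20,threshold=20))
p,R=knobpose(135); rep(movel(p,R,feed=80))
p,R=knobpose(150,230); movel(p,R,feed=250)
goto([350,-150,300],R)
import ov
for n,o in(("scene",(150,130)),("top",(150,140))):
    cc=np.ascontiguousarray(capture(n)["color"][:,:,::-1])
    for t in("lid","lid_fin","lid_keeper","bolt_knob","bolt_tip"):
        r=mark_of(n,t); print(n,t,[(x["point"],round(x["conf"],2)) for x in r[:1]])
    cv2.imwrite(f"pics/{n}9o.png",ov.overlay(n,cc,s,0,np.array(o),bolt=.034))
    cv2.imwrite(f"pics/{n}9z.png",cv2.resize(cc[o[1]:o[1]+150,o[0]:o[0]+200],None,fx=4,fy=4,interpolation=cv2.INTER_CUBIC))
print(current_clock())
E
```

```text
True 27.63 [  0.   100.88  78.15] [-0.1  1.   0.3]
False 28.21 [1.0000e-02 1.3471e+02 8.0190e+01] [ 0.1  0.  -1. ]
scene lid [([258.7, 209.1], 0.57)]
scene lid_fin [([277.8, 210.6], 0.68)]
scene lid_keeper [([258.2, 211.5], 0.75)]
scene bolt_knob []
scene bolt_tip [([249.2, 208.2], 0.22)]
top lid []
top lid_fin [([264.5, 192.5], 0.67)]
top lid_keeper [([235.6, 211.2], 0.81)]
top bolt_knob [([234.9, 231.4], 0.55)]
top bolt_tip [([236.0, 204.7], 0.53)]
30.5667
```

View pics/scene9z.png

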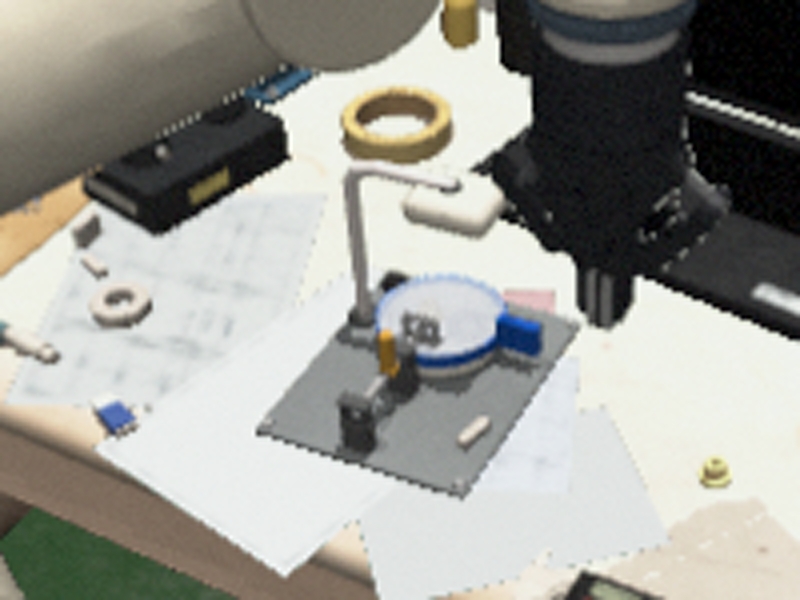

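View pics/top9z.png

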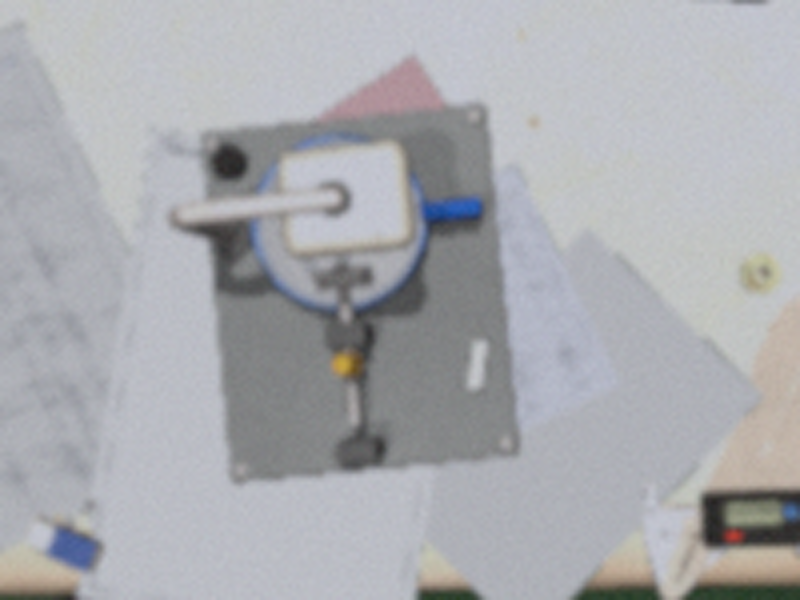

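View pics/top9o.png

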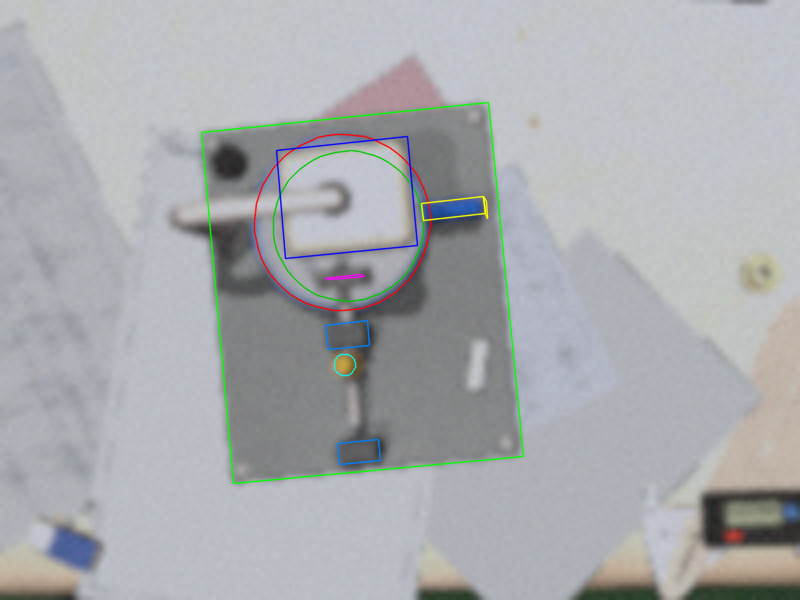

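```bash
python3 -c "
from station import *
close_job()"
```

```text
the job is handed in; nothing more can be done
```

The lid is turned to face the bolt and seated flat, and the bolt is home through the keeper. I handed the job in at about 30.6 s on the robot clock, with the arm well clear.

**What I did:**
- I pinched the fin with the gripper leaning back 37°.
- I raised the fin side about 15 mm (9.2° tilt) and held it for more than a second.
- I turned the lid about 0.17 rad until it matched the station, lowered it and released it.
- I pushed the bolt knob in with the closed fingers. The bolt stopped twice at the same place, within 0.2 mm of the expected home position.

**Last checks:** In the final pictures the knob sits on its predicted home position and the rod passes through the keeper. The lid looks flat and centred, with its angle within 2 to 3° of the station. The lamp and the plug, block, eraser and bush look unmoved; I did not check the rule separately at the end.

**Checks that disagreed or were weak:**
- The two cameras gave station positions about 3 to 5 mm apart, so I relied mainly on the top camera.
- The side-to-side nudges I used to centre the lid spanned 4.4 and 4.9 mm before the lift, but 6.6 and 7.3 mm afterwards. The lid's real play is 5 mm. The midpoints agreed within about 0.5 mm, so I used those, but some of the stops may have been false triggers.
- In the last pictures the networks found neither the lid from above nor the knob in the scene view.

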